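Cover the parts tin and shut it in the bench drawer

ROBOT

A 7-joint arm with a two-finger parallel gripper is mounted at the origin on the work surface. World frame = base frame: x ahead of the robot, y to its left, z up, the work surface at z = 0. Lengths are in m, angles in rad, forces in N, time in s.
With the tool pointing down it reaches from about 0.425 to 0.825 m from the base axis. Payload 3.6 kg.
Tool frame: the origin (TCP) lies midway between the tips of the shut fingers; the grasp point (between the pads) lies 19 mm behind it; z points along the fingers, y is the line along which they close (so a half turn about z gives the same grasp; the last joint's range is limited). The gripper opens to 93 mm and grips with 3 to 60 N. Pads are 15 mm wide; open, the fingers measure 128 mm over their backs; the gripper's body (75 mm by 188 mm) begins 65 mm behind the grasp point.
Start: joints at [-0.026, 0.615, -0.013, 1.423, 0.008, 1.103, -0.04], TCP at [0.65, 0, 0.219] pointing down, gripper open.
Joint ranges: [-3.12, 3.12], [-0.3, 2.06], [-1.34, 1.32], [0.26, 2.42], [-1.36, 4.5], [0.01, 1.98], [-2.84, 2.84]. Speed limits (rad/s): [2.79, 2.79, 3.14, 3.14, 3.14, 3.14, 3.14].

INTERFACE

Orientations are given as a unit quaternion [w, x, y, z].
In Python, from station import ctrl, grab_frame, camera_info, job, finder gives the robot as it stands.
- The arm moves only by the shell command python3 -m creep 'ROWS' [FORCE]. ROWS is JSON, a list of rows, each an object with "offset": the shift along the tool's x, y, z in m, a list of three; "turn": the turn about the tool's z in degrees; "jaw": the opening, from -1 (shut) to 1 (fully open). A call has 1 to 12 rows; each row is the pose to reach, as a shift and turn from the pose commanded when the call began, along the tool's axes at that moment; what a row does not reach only later rows make up. A row lasts 1/10 s, in which the tool goes at most 50 mm and 8.59 degrees, less where a joint would pass 70% of its speed; a pose out of reach is approached as far as the arm can. A call with a gripper value outside its range is refused whole. The fingers move at their own pace and stop on an object; FORCE is the grip in N (left out, the last holds). Time passes only in rows, so rows that repeat a pose let the fingers close. It gives the time, the measured TCP pose, the force, the opening and the grip force at its end, in the units of the state.
- ctrl.get_state(): the state, without advancing time (a new reading comes with each control period).
- grab_frame(name): name is "scene" or "side" or "wrist"; returns the picture (420x560x3 uint8, red, green, blue); there is no depth.
- camera_info(name): a dict with "K" (3x3 intrinsics, pixels), "k1" (the pictures are not rectified: a ray, as slopes to the right and down, at radius r is drawn at 1 + k1 r^2 times it, then the intrinsics apply), "T" (4x4, takes a point from camera to world coordinates); the wrist camera has in their place "hand_eye" (4x4, takes a point from camera to tool coordinates, whose origin is the TCP and whose axes are the flange's). Camera axes: x right, y up, looking along -z (the intrinsics and any distortion apply to the point x, -y, -z); pixel columns grow to the right and rows downward; lengths in m; the calibration is good to about 2 mm. A picture is of the moment at which its call begins: read the wrist's pose just before it. camera_info takes no time and is no camera call.
- job.finish_job(): hands the job in; it is judged then, once.
Trained networks look in the newest picture that a camera, given by its name, has taken for a name from the list of things; names that differ only in an ending like _2 or _b are one class to them, and where a whole thing is asked for, a point or a joint stands for the part that bears it (a point fixed in the world has none). Each returns a list of dicts, best first, with "conf" (0 to 1); they miss things now and then, are a little off and sometimes report something else, mostly with a low value. They report only what shows in the picture. A call takes as long as a camera call. They do not tell look-alikes from the thing itself.
- finder.masks_of(label, camera): "pixels" (420x560 bool, what is visible of it) and "position" ([column, row] in pixels, amid what is visible of it).
The state is a dict: "time": time; "q": joint angles; "qvel": joint speeds; "effort": joint torques, N m; "eef_pos": TCP position; "orientation": TCP orientation; "ft_force": force on the tool from outside, world axes, zero at the start; "torque": the same for the moment, N m; "width": opening from 0.0 (shut) to 1.0 (fully open); "grasp_force": force on a finger pad.
Only numpy, scipy, OpenCV 4.12 (cv2) and the standard library are available. Lean on these libraries where they do the work, as an engineer would, in place of code of your own. Each camera call takes 0.05 s, during which the arm holds its last target. There are 200 camera calls.

TASK

Put the finished parts away: take the round lid off its sloping stand and lay it flat on the rubber mat with its handle up, let go, then pick it up again by a fresh grip and set it on the open parts tin in the drawer so that it sits seated and level. Let go of it, then slide the drawer fully shut with the covered tin inside. Leave the jar, the torch and the screwdriver where they are.

Things in the scene. Friction and masses are not known exactly. Their poses are not given: they have to be found in the camera images.
- lid: Aluminium lid, 0.2 kg: disc 120 mm across, 5 mm thick; below it a centred step 89 mm across, 7 mm deep (chamfered), that drops inside the tin. Origin: centre of the disc's underside, which sits on the rim; +z up through the handle, +y along the handle. Lying flat it rests on the step, origin 7 mm above the surface. It starts leaning on the stand, +x down the slope, +z facing as the stand's +x.
- lid_edge (a point): Point on the lid's edge at its -x, 60 mm from its origin: the topmost point while it leans on the stand. The top 40 mm of the lid stand clear of the stand, so it can be pinched here across its thickness (disc 5 mm for the outer 15 mm, 12 mm with the step farther in), fingers pointing down the slope along the lid's +x. The handle begins 54 mm in.
- lid_handle (a point): Middle of the lid's handle, 18 mm above the lid's origin: a straight solid black fin 96 mm long (lid y), 12 mm thick (lid x), 26 mm high, standing on the disc; its top is 31 mm above the lid's origin. On the stand it lies horizontally on the side away from the robot.
- tin: Loose round aluminium tin, about 0.45 kg, open at the top, outside diameter 104 mm, inside 96 mm, 50 mm high, a few small parts on its floor. Stands upright on the drawer's floor (12 mm above the bench), free of the drawer's walls. Origin: centre of its underside; z up.
- tin_rim (a point): Centre of the tin's mouth, at rim height, 50 mm above the tin's underside; z up. With the lid seated, the lid's origin is here (within 3.5 mm sideways).
- mat: Flat black rubber mat fixed on the bench, 180 x 180 mm, 3 mm thick. Origin: centre of its underside, x and y along its sides.
- stand: Fixed grey lid stand: base 150 x 130 mm, 12 mm thick, a back plate 110 mm wide leaning back 25 degrees towards the robot, and two round pegs that carry the lid's lower edge. Origin: centre of the base's underside; +x is the way the lid's handle side faces.
- cabinet: Fixed low white drawer unit 224 mm wide, 300 mm deep, 116 mm high, with a single open drawer. Origin: bottom centre of its front plane; +x points into the unit (the way the drawer shuts), the unit reaching from x = 0 to 300 mm; y sideways.
- drawer (a joint): Opening of the drawer in m: 0 fully shut (front plate against the unit), 0.24 fully out; slides with about 2.5 N of friction and stays where left. It starts 0.19 to 0.22 open. Its inside is 190 mm wide, its side walls 52 mm high above the bench.
- drawer_front (a point): On the drawer's front plate (12 mm thick, 220 mm wide, 6 to 108 mm above the bench): the middle of the top edge of its outer face. Moves with the drawer. A pull lip 80 mm wide sticks out 18 mm, 27 to 37 mm above the bench; the plate above it is bare and can be pushed.
- jar: Bystander: white closed jar, 52 mm in diameter, 100 mm high, standing. Origin: centre of its underside.
- torch: Bystander: black hand torch lying on the bench, 120 mm long, 32 mm in diameter. Origin: under its middle, x along it.
- driver: Bystander: screwdriver with a blue handle, 200 mm long, 26 mm in diameter, lying on the bench. Origin: under its middle, at bench height, x along it towards the tip.
There are look-alikes about, which are no part of the job. Leave any turquoise look-alike of the lid alone. What is shaped like the tin but turquoise is not meant.

How it is judged:
By the outcome, as a careful person would: the job done as asked, in the order asked, and still so for the second after the job is handed in, with the robot touching nothing.
It also fails if it takes over 61 s, if anything falls off the work surface, if the arm or the gripper's body presses on something with over 40 N, if the wrist force passes 120 N, or if a joint passes its speed limit or range.

## Working session

There is one attempt and no reset: what is moved stays moved. The work goes in short steps, Python scripts to look and compute and a shell command to move; the robot and the scene stay as the last step left them, time stands still between calls to the robot, and variables do not carry over. Pictures are saved under pics/ and viewed, at most 10 in all, crops included, and the job is handed in when it is done.

```bash
ls; mkdir -p pics; python3 - <<'E'
from station import ctrl, grab_frame, camera_info
import cv2,json
for n in("scene","side"):
    f=grab_frame(n); cv2.imwrite(f"pics/{n}0.png",cv2.cvtColor(f,cv2.COLOR_RGB2BGR))
for n in("scene","side","wrist"): print(n,camera_info(n))
print(ctrl.get_state())
E
```

```text
pics
scene {'K': array([[542.02214373,   0.        , 284.33722262],
       [  0.        , 542.02214373, 214.25821596],
       [  0.        ,   0.        ,   1.        ]]), 'k1': -0.03736291784446458, 'T': array([[ 0.66387911, -0.46370237,  0.58672365,  1.27457048],
       [ 0.74757733,  0.43228607, -0.50423892, -0.61125877],
       [-0.01981567,  0.77337498,  0.63363907,  0.89053495],
       [ 0.        ,  0.        ,  0.        ,  1.        ]])}
side {'K': array([[487.58783997,   0.        , 274.77143317],
       [  0.        , 487.58783997, 206.81404621],
       [  0.        ,   0.        ,   1.        ]]), 'k1': -0.14900478895135036, 'T': array([[ 0.99249051,  0.10589166, -0.06123344,  0.49804311],
       [-0.12109138,  0.77972137, -0.61430567, -0.70467155],
       [-0.01730483,  0.6171074 ,  0.78668863,  1.03269168],
       [ 0.        ,  0.        ,  0.        ,  1.        ]])}
wrist {'K': array([[319.0998238 ,   0.        , 281.5937802 ],
       [  0.        , 319.0998238 , 212.07237625],
       [  0.        ,   0.        ,   1.        ]]), 'k1': -0.0700903625526715, 'hand_eye'
[... 365 characters left out ...]
ray([-0.02651119,  0.61582302, -0.01262045,  1.42471532,  0.00812351,
        1.10341684, -0.04037796]), 'qvel': array([-1.81323203e-03, -4.16507929e-03, -3.72205979e-05, -2.90211073e-03,
        2.44931293e-04, -6.68245362e-04, -9.17313169e-04]), 'effort': array([ 9.60165453e-04, -4.60037935e+01,  2.10206788e-01, -1.66244763e+01,
       -6.11468428e-02,  1.69380486e-02,  1.02607953e-04]), 'eef_pos': array([6.49290928e-01, 1.42903416e-05, 2.17604416e-01]), 'orientation': array([-0.00080046,  0.70706658,  0.70714604, -0.00083399]), 'ft_force': array([-0.52527541, -0.41056132, -0.12897599]), 'torque': array([0.0162612 , 0.03062185, 0.02846685]), 'grasp_force': 0.0, 'width': 0.9972319940678908}
```

View pics/scene0.png

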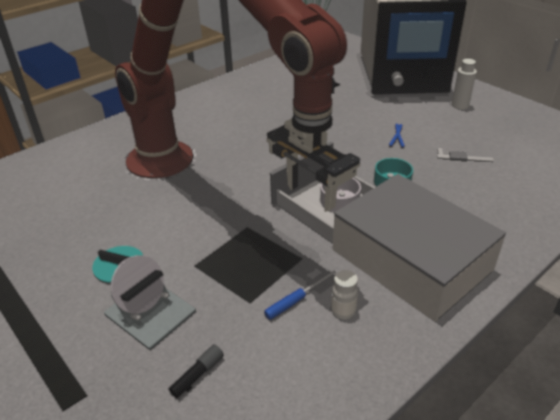

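View pics/side0.png

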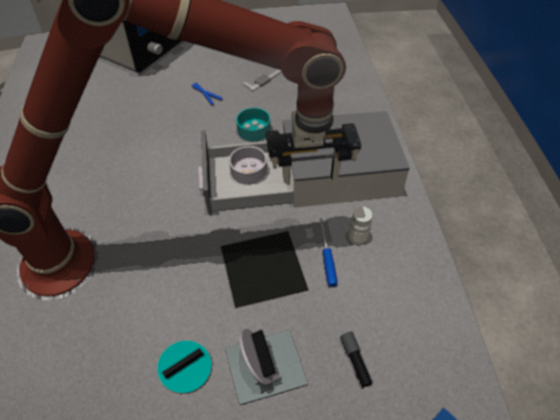

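The scene view shows the lid on its stand at about (138,285), with the mat at (250,262), the open drawer and tin at (342,190), and the turquoise decoys at (115,262) and (393,172). The side view shows the lid at (258,355), the mat at (263,268), the tin at (248,163) and the drawer front at (205,170).

```bash
cat > h.py <<'E'
import numpy as np, cv2
from scipy.optimize import minimize
from station import ctrl, grab_frame, camera_info, finder
from scipy.spatial.transform import Rotation as R
F=np.diag([1.,-1,-1])
def cam(n,st=None):
    c=camera_info(n)
    if n=="wrist":
        st=st or ctrl.get_state(); w,x,y,z=st["orientation"]
        M=np.eye(4); M[:3,:3]=R.from_quat([x,y,z,w]).as_matrix(); M[:3,3]=st["eef_pos"]
        T=M@c["hand_eye"]
    else: T=c["T"]
    return c["K"],np.array([c["k1"],0,0,0,0.]),T
def proj(C,P):
    K,d,T=C; Rc=(T[:3,:3]@F).T
    return cv2.projectPoints(np.asarray(P,float).reshape(-1,1,3),cv2.Rodrigues(Rc)[0],-Rc@T[:3,3],K,d)[0].reshape(-1,2)
def onz(C,px,z):
    K,d,T=C; u=cv2.undistortPoints(np.asarray(px,float).reshape(-1,1,2),K,d).reshape(-1,2)
    r=np.c_[u,np.ones(len(u))]@(T[:3,:3]@F).T; o=T[:3,3]
    return o+r*((z-o[2])/r[:,2])[:,None]
def near(masks,px,rad=60):
    g=[m for m in masks if np.hypot(*(np.array(m["position"])-px))<rad]
    return g[0]["pixels"].astype(np.uint8) if g else None
def hullmask(pts,shape=(420,560)):
    m=np.zeros(shape,np.uint8); cv2.fillConvexPoly(m,cv2.convexHull(np.round(pts*8).astype(np.int32)),1,shift=3); return m
def iou(a,b): return (a&b).sum()/max(1,(a|b).sum())
def fit(model,p0,obs,step):   # obs: [(C,mask)], convex silhouettes
    f=lambda p:-sum(iou(hullmask(proj(C,model(p))),m) for C,m in obs)/len(obs)
    p0=np.array(p0,float); s=np.vstack([p0]+[p0+e for e in np.diag(step)])
    r=minimize(f,p0,method="Nelder-Mead",options=dict(initial_simplex=s,xatol=1e-4,fatol=1e-5,maxiter=500))
    return r.x,-r.fun
def ring(r,z,n=48):
    t=np.arange(n)*2*np.pi/n; return np.c_[r*np.cos(t),r*np.sin(t),0*t+z]
def box(x0,x1,y0,y1,z0,z1): return np.array([[x,y,z] for x in(x0,x1) for y in(y0,y1) for z in(z0,z1)],float)
LID=np.vstack([ring(.06,0),ring(.06,.005),ring(.0445,-.006),box(-.006,.006,-.048,.048,.005,.031)])
def rz(a): return R.from_euler("z",a).as_matrix()
E
python3 - <<'E'
from h import *
import pickle
D={}
for n in("scene","side"):
    grab_frame(n)
    for l in("lid","stand","mat","tin","drawer","cabinet"):
        D[n,l]=finder.masks_of(l,n)
        print(n,l,[(round(m["conf"],2),np.round(m["position"]).tolist(),int(m["pixels"].sum())) for m in D[n,l]])
pickle.dump(D,open("d.pkl","wb"))
E
python3 -m creep --help | head -30
```

```text
scene lid [(0.93, [135.0, 287.0], 2367), (0.81, [109.0, 258.0], 934), (0.5, [403.0, 233.0], 17769)]
scene stand [(0.9, [155.0, 319.0], 2491)]
scene mat [(0.7, [247.0, 266.0], 4348)]
scene tin [(0.77, [345.0, 191.0], 596), (0.76, [387.0, 169.0], 732)]
scene drawer [(0.64, [302.0, 194.0], 2944)]
scene cabinet [(0.85, [402.0, 234.0], 18214)]
side lid [(0.76, [185.0, 367.0], 2228), (0.72, [258.0, 354.0], 1300)]
side stand [(0.77, [270.0, 374.0], 3165), (0.69, [250.0, 164.0], 1212)]
side mat [(0.84, [264.0, 271.0], 4616), (0.31, [249.0, 163.0], 1157)]
side tin [(0.89, [247.0, 166.0], 1255), (0.7, [250.0, 123.0], 975), (0.54, [230.0, 184.0], 3770)]
side drawer [(0.8, [232.0, 185.0], 3926)]
side cabinet [(0.86, [322.0, 175.0], 11104)]invalid input: not JSON, or not a number
```

```bash
cat > fit1.py <<'E'
from h import *
import pickle
D=pickle.load(open("d.pkl","rb"))
CS,CD=cam("scene"),cam("side")
def hm(m):
    n,lab,st,_=cv2.connectedComponentsWithStats(m); k=1+np.argmax(st[1:,4]); ys,xs=np.nonzero(lab==k)
    return hullmask(np.c_[xs,ys].astype(float))
g=lambda n,l,px: hm(near(D[n,l],px))
a=np.radians(25); B=np.array([[np.sin(a),0,np.cos(a)],[0,1,0],[-np.cos(a),0,np.sin(a)]])
lid=lambda p:(LID@B.T)@rz(p[3]).T+p[:3]
obs=[(CS,g("scene","lid",(135,287))),(CD,g("side","lid",(258,354)))]
p0=onz(CD,[(258,354)],.08)[0]
for o in (obs,obs[:1],obs[1:]):
  for y in (-.3,.1,.4)[:3 if o is obs else 1]: print("lid x y z yaw",fit(lid,[*p0,y],o,[.02,.02,.02,.2]))
mat=lambda p: box(-.09,.09,-.09,.09,.003,.003)@rz(p[2]).T+[p[0],p[1],0]
p0=onz(CD,[(264,271)],.003)[0]
for o in ([(CS,g("scene","mat",(247,266))),(CD,g("side","mat",(264,271)))],): print("mat",fit(mat,[p0[0],p0[1],.1],o,[.02,.02,.2]))
cab=lambda p: box(0,.3,-.112,.112,0,.116)@rz(p[2]).T+[p[0],p[1],0]
print("cab",fit(cab,[.6,.15,0],[(CS,g("scene","cabinet",(402,234))),(CD,g("side","cabinet",(322,175)))],[.05,.05,.1]))
tin=lambda p: np.vstack([ring(.052,.012),ring(.052,.062)])+[p[0],p[1],0]
p0=onz(CD,[(247,163)],.05)[0]
o=[(CD,g("side","tin",(247,166)))]
print("tin side",fit(tin,p0[:2],o,[.02,.02]),fit(lambda p:tin(p)[48:],p0[:2],o,[.02,.02]))
m=g("scene","tin",(345,191)); print("tin scene bbox",cv2.boundingRect(m),"tinside bbox",cv2.boundingRect(o[0][1]))
E
python3 fit1.py
```

```text
lid x y z yaw (array([ 0.48657334, -0.33812829,  0.07830892,  0.20579086]), np.float64(0.9543381435154854))
lid x y z yaw (array([ 0.48655711, -0.33860716,  0.07947294,  0.21534692]), np.float64(0.9537730628211002))
lid x y z yaw (array([ 0.4860818 , -0.33826118,  0.0791961 ,  0.22581775]), np.float64(0.952129061766336))
lid x y z yaw (array([ 0.4883931 , -0.33922565,  0.08226024,  0.27497457]), np.float64(0.9583500200240288))
lid x y z yaw (array([ 0.48636783, -0.33034146,  0.05988944,  0.17473357]), np.float64(0.9754157628344179))
mat (array([ 0.52668877, -0.08462712,  0.13789493]), np.float64(0.9705542443773594))
cab (array([0.61986993, 0.20257949, 0.01079471]), np.float64(0.6590482790410945))
tin side (array([0.51867356, 0.23289487]), np.float64(0.9731800766283525)) (array([0.51764625, 0.19868672]), np.float64(0.6986729117876659))
tin scene bbox (332, 178, 29, 34) tinside bbox (229, 146, 38, 39)
```

```bash
python3 -m creep '[{"offset":[-0.34,-0.174,0],"turn":-12,"jaw":1},{"offset":[-0.34,-0.174,0],"turn":-12,"jaw":1},{"offset":[-0.34,-0.174,0],"turn":-12,"jaw":1},{"offset":[-0.34,-0.174,0],"turn":-12,"jaw":1},{"offset":[-0.34,-0.174,0],"turn":-12,"jaw":1},{"offset":[-0.34,-0.174,0],"turn":-12,"jaw":1},{"offset":[-0.34,-0.174,0],"turn":-12,"jaw":1},{"offset":[-0.34,-0.174,0],"turn":-12,"jaw":1},{"offset":[-0.34,-0.174,0],"turn":-12,"jaw":1},{"offset":[-0.34,-0.174,0],"turn":-12,"jaw":1},{"offset":[-0.34,-0.174,0],"turn":-12,"jaw":1}]'
cat > fit2.py <<'E'
from h import *
exec(open("fit1.py").read().split("obs=")[0].split("from h import *")[1])
CW=cam("wrist"); f=grab_frame("wrist"); cv2.imwrite("pics/w1.png",cv2.cvtColor(f,cv2.COLOR_RGB2BGR))
M=finder.masks_of("lid","wrist"); 
for m in M: print(m["conf"],m["position"],m["pixels"].sum())
CS,CD=cam("scene"),cam("side")
e=proj(CW,[[.487,-.338,.079]])[0]; print("expected",e)
mw=near(M,e,90); obs=[(CW,hm(mw))] if mw is not None else []
for n,C,px in(("scene",CS,(135,287)),("side",CD,(258,354))):
    grab_frame(n); Q=finder.masks_of("lid",n); q=near(Q,px,20)
    if q is not None: obs.append((C,hm(q)))
print(len(obs))
for o in (obs,obs[:1],obs[1:]): print(fit(lid,[.487,-.338,.079,.21],o,[.01,.01,.01,.1]))
E
python3 fit2.py
```

```text
time: 1.9
eef_pos: [0.4772, -0.3381, 0.2187]
orientation: [-0.0, 0.628, 0.778, 0.001]
ft_force: [-0.2, 0.9, -0.4]
width: 1.005
grasp_force: 0.0
0.89 [161.0, 136.8] 8374
0.84 [291.9, 203.8] 5816
expected [290.41850712 200.95246989]
3
(array([ 0.48703436, -0.33775411,  0.07756158,  0.17271391]), np.float64(0.9468478387254359))
(array([ 0.4879945 , -0.33936814,  0.0714684 ,  0.16325278]), np.float64(0.9830953553257837))
(array([ 0.48584879, -0.3378913 ,  0.0788375 ,  0.19133305]), np.float64(0.9526204073381512))
```

View pics/w1.png

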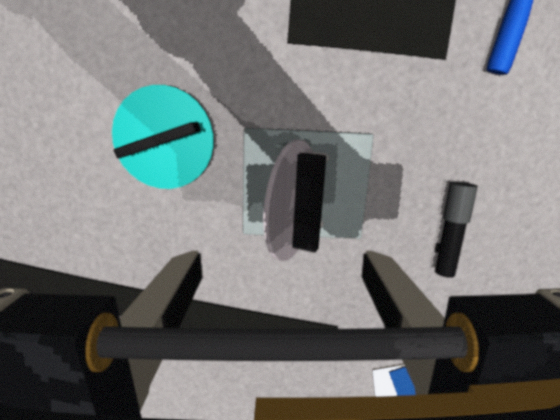

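The wrist view shows the lid edge-on at about (285,200), with its black handle at (308,200). The jaws straddle it, and the turquoise decoy at (163,136) is out of the way.

```bash
python3 -m creep '[{"offset":[-0.001,-0.009,0.04],"turn":0,"jaw":1},{"offset":[-0.001,-0.009,0.08],"turn":0,"jaw":0.6},{"offset":[-0.001,-0.009,0.1],"turn":0,"jaw":0},{"offset":[-0.001,-0.009,0.102],"turn":0,"jaw":-0.57},{"offset":[-0.001,-0.009,0.102],"turn":0,"jaw":-0.57},{"offset":[-0.001,-0.009,0.102],"turn":0,"jaw":-0.57},{"offset":[-0.001,-0.009,0.102],"turn":0,"jaw":-0.57},{"offset":[-0.001,-0.009,0.102],"turn":0,"jaw":-0.57}]' 10
python3 - <<'E'
from h import *
f=grab_frame("side"); g=grab_frame("scene")
im=np.hstack([cv2.resize(f[270:420,160:360],(400,300)),cv2.resize(g[200:350,60:260],(400,300))])
cv2.imwrite("pics/a1.png",cv2.cvtColor(im,cv2.COLOR_RGB2BGR)); print(ctrl.get_state()["ft_force"])
E
```

```text
time: 3.0
eef_pos: [0.468, -0.3432, 0.1179]
orientation: [0.001, 0.629, 0.777, 0.0]
ft_force: [-0.1, 0.7, 0.1]
width: 0.448
grasp_force: 0.0
[ 0.19091603  0.54889139 -0.29768215]
```

View pics/a1.png

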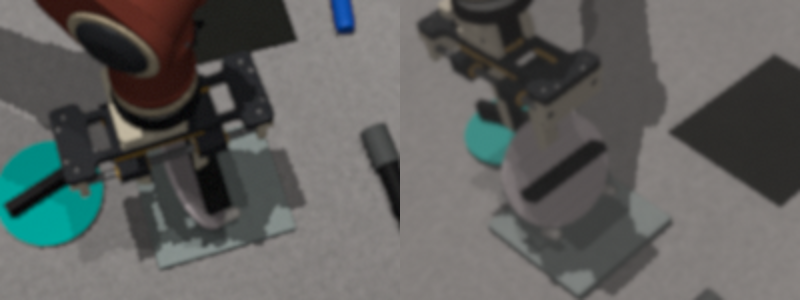

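The side and scene crops show both fingers straddling the top of the grey lid. The jaws are still closing and nothing is being touched.

```bash
python3 -m creep '[{"offset":[0,0,0],"turn":0,"jaw":-0.57},{"offset":[0,0,0],"turn":0,"jaw":-0.57},{"offset":[0,0,0],"turn":0,"jaw":-0.57},{"offset":[0,0.006,0],"turn":0,"jaw":-0.57},{"offset":[0,0.012,0],"turn":0,"jaw":-0.57},{"offset":[0,0.018,0],"turn":0,"jaw":-0.57},{"offset":[0,0.024,0],"turn":0,"jaw":-0.57},{"offset":[0,0.03,0],"turn":0,"jaw":-0.57},{"offset":[0,0.036,0],"turn":0,"jaw":-0.57},{"offset":[0,0.036,0],"turn":0,"jaw":-0.57}]' 10
python3 - <<'E'
from h import *
f=grab_frame("side"); g=grab_frame("scene")
im=np.hstack([cv2.resize(f[270:420,160:360],(400,300)),cv2.resize(g[200:350,60:260],(400,300))])
cv2.imwrite("pics/a2.png",cv2.cvtColor(im,cv2.COLOR_RGB2BGR)); print(ctrl.get_state()["ft_force"])
E
```

```text
time: 4.1
eef_pos: [0.5041, -0.3345, 0.1166]
orientation: [0.0, 0.629, 0.778, 0.001]
ft_force: [-0.6, -0.3, -0.4]
width: 0.216
grasp_force: 0.0
[-0.26800864  1.22663305 -0.59804168]
```

View pics/a2.png

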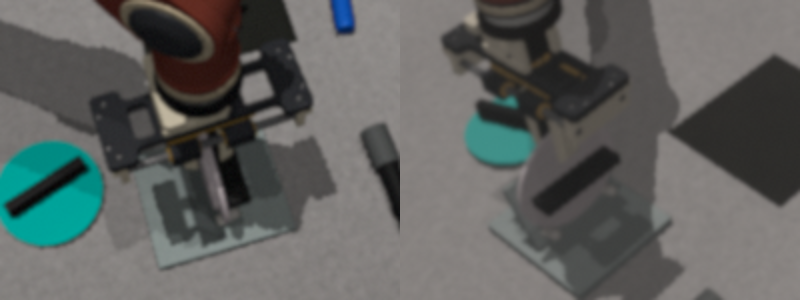

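The lid has been pulled nearly upright between the jaws and still stands on the pegs. I'll close on it now.

```bash
python3 -m creep '[{"offset":[0,0.004,0],"turn":0,"jaw":-0.75},{"offset":[0,0.006,0],"turn":0,"jaw":-1},{"offset":[0,0.006,0],"turn":0,"jaw":-1},{"offset":[0,0.006,0],"turn":0,"jaw":-1},{"offset":[0,0.006,0],"turn":0,"jaw":-1},{"offset":[0,0.006,0],"turn":0,"jaw":-1}]' 25
```

```text
time: 4.8
eef_pos: [0.5074, -0.3345, 0.1169]
orientation: [-0.001, 0.629, 0.777, -0.001]
ft_force: [-4.1, -0.1, 4.6]
width: 0.131
grasp_force: 25.0
```

```bash
python3 -m creep '[{"offset":[0,0,-0.02],"turn":0,"jaw":-1},{"offset":[0,0,-0.05],"turn":0,"jaw":-1},{"offset":[0.02,0.01,-0.07],"turn":0,"jaw":-1},{"offset":[0.055,0.03,-0.07],"turn":0,"jaw":-1},{"offset":[0.095,0.053,-0.07],"turn":0,"jaw":-1},{"offset":[0.135,0.075,-0.07],"turn":0,"jaw":-1},{"offset":[0.175,0.097,-0.07],"turn":0,"jaw":-1},{"offset":[0.21,0.117,-0.07],"turn":0,"jaw":-1},{"offset":[0.233,0.129,-0.07],"turn":0,"jaw":-1},{"offset":[0.24,0.133,-0.07],"turn":0,"jaw":-1},{"offset":[0.24,0.133,-0.07],"turn":0,"jaw":-1}]'
cat > fit3.py <<'E'
from h import *
exec(open("fit1.py").read().split("a=np")[0].split("from h import *")[1])
st=ctrl.get_state(); t=st["eef_pos"]; CS,CD=cam("scene"),cam("side")
B=np.array([[0,0,1.],[0,1,0],[-1,0,0]])
ims=[]
lid=lambda p:(LID@R.from_euler("x",p[4]).as_matrix().T@B.T)@rz(p[3]).T+p[:3]
obs=[]; g0=t-[.0,.0,.035]
for n,C in(("scene",CS),("side",CD)):
    f=grab_frame(n); px=proj(C,[g0])[0]; Q=finder.masks_of("lid",n)
    print(n,px,[(m["conf"],m["position"],m["pixels"].sum()) for m in Q])
    q=near(Q,px,30)
    if q is not None: obs.append((C,hm(q)))
    c=np.clip(np.int32(px),[100,75],[460,345]); ims.append(cv2.resize(f[c[1]-75:c[1]+75,c[0]-100:c[0]+100],(400,300)))
print(t)
for o in (obs,*[[x] for x in obs]): print(fit(lid,[*g0,.213,0],o,[.01,.01,.02,.1,.1]))
cv2.imwrite("pics/a3.png",cv2.cvtColor(np.hstack(ims),cv2.COLOR_RGB2BGR))
E
python3 fit3.py
```

```text
time: 5.9
eef_pos: [0.5892, -0.07, 0.186]
orientation: [-0.0, 0.628, 0.778, 0.001]
ft_force: [0.2, -1.1, -2.5]
width: 0.127
grasp_force: 25.0
scene [267.40005613 223.80637901] [(0.91, [118.2, 262.6], np.int64(1475)), (0.74, [266.0, 225.4], np.int64(1262))]
side [287.69149013 224.53337495] [(0.87, [293.5, 230.5], np.int64(610)), (0.86, [185.2, 368.6], np.int64(2293))]
[ 0.58918774 -0.07001866  0.18600853]
(array([ 0.58741174, -0.06861365,  0.15149475,  0.2640089 ,  0.03856792]), np.float64(0.8534702644650289))
(array([ 0.58830445, -0.06976655,  0.15274196,  0.24899774,  0.01234951]), np.float64(0.9620170268500328))
(array([ 0.5894436 , -0.06910937,  0.14503781,  0.23979088,  0.02958942]), np.float64(0.7510373443983402))
```

View pics/a3.png

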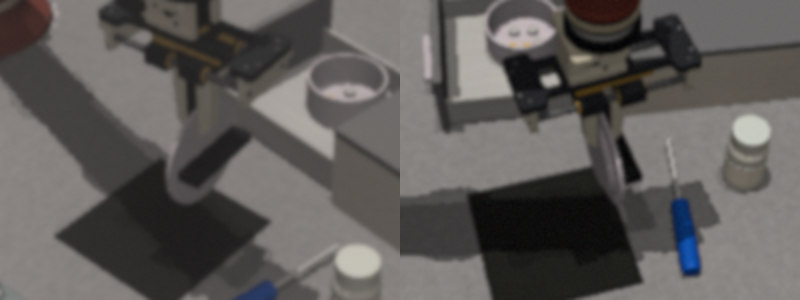

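The lid hangs vertical in the jaws over the far edge of the mat with its handle facing away from the robot. Next I'll lower its bottom edge to touch the mat.

```bash
python3 -m creep '[{"offset":[0,0,0.03],"turn":0,"jaw":-1},{"offset":[0,0,0.06],"turn":0,"jaw":-1},{"offset":[0,0,0.078],"turn":0,"jaw":-1},{"offset":[0,0,0.083],"turn":0,"jaw":-1},{"offset":[0,0,0.086],"turn":0,"jaw":-1},{"offset":[0,0,0.086],"turn":0,"jaw":-1}]'
```

```text
time: 6.7
eef_pos: [0.5892, -0.0725, 0.1013]
orientation: [0.001, 0.63, 0.777, 0.0]
ft_force: [0.5, 0.3, -2.7]
width: 0.126
grasp_force: 25.0
```

```bash
python3 -m creep '[{"offset":[0,0,0.001],"turn":0,"jaw":-1},{"offset":[0,0,0.002],"turn":0,"jaw":-1},{"offset":[0,0,0.003],"turn":0,"jaw":-1},{"offset":[0,0,0.003],"turn":0,"jaw":-1}]'
```

```text
time: 7.1
eef_pos: [0.5887, -0.0716, 0.0978]
orientation: [0.0, 0.629, 0.777, 0.0]
ft_force: [-0.0, -0.1, -2.8]
width: 0.129
grasp_force: 25.0
```

```bash
python3 -m creep '[{"offset":[0,0,0.002],"turn":0,"jaw":-1},{"offset":[0,0,0.004],"turn":0,"jaw":-1},{"offset":[0,0,0.004],"turn":0,"jaw":-1}]'
```

```text
time: 7.4
eef_pos: [0.589, -0.0717, 0.0946]
orientation: [0.0, 0.629, 0.777, 0.0]
ft_force: [-1.9, 0.0, 3.5]
width: 0.128
grasp_force: 25.0
```

```bash
python3 -m creep '[{"offset":[0,0,-0.002],"turn":0,"jaw":-0.66},{"offset":[0,0,-0.002],"turn":0,"jaw":-0.66},{"offset":[0,-0.002,-0.008],"turn":0,"jaw":-0.66},{"offset":[0,-0.004,-0.014],"turn":0,"jaw":-0.66},{"offset":[0,-0.008,-0.018],"turn":0,"jaw":-0.66},{"offset":[0,-0.012,-0.018],"turn":0,"jaw":-0.66},{"offset":[0,-0.016,-0.018],"turn":0,"jaw":-0.66},{"offset":[0,-0.02,-0.018],"turn":0,"jaw":-0.66},{"offset":[0,-0.023,-0.018],"turn":0,"jaw":-0.66},{"offset":[0,-0.023,-0.018],"turn":0,"jaw":-0.66}]' 10
python3 - <<'E'
from h import *
f=grab_frame("side"); g=grab_frame("scene")
im=np.hstack([cv2.resize(f[160:310,180:380],(400,300)),cv2.resize(g[150:300,170:370],(400,300))])
cv2.imwrite("pics/a4.png",cv2.cvtColor(im,cv2.COLOR_RGB2BGR))
E
```

```text
time: 8.4
eef_pos: [0.5654, -0.0767, 0.1114]
orientation: [-0.0, 0.629, 0.777, -0.0]
ft_force: [-0.1, 0.9, 1.3]
width: 0.169
grasp_force: 0.1
```

View pics/a4.png

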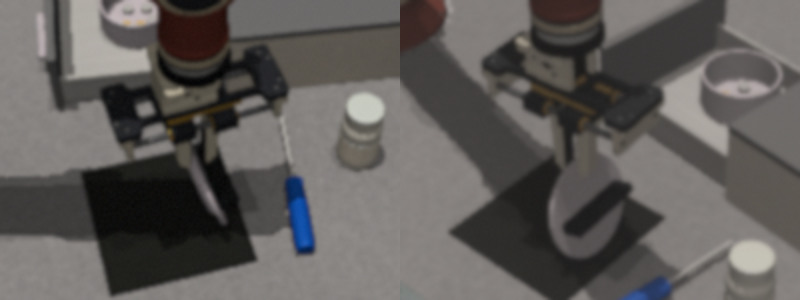

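The lid leans back about 12° against the robot-side finger with its handle facing up and away. I'll lay it down gradually.

```bash
python3 -m creep '[{"offset":[0,-0.001,0.002],"turn":0,"jaw":1},{"offset":[0,-0.002,0.004],"turn":0,"jaw":1},{"offset":[0,-0.003,0.007],"turn":0,"jaw":1},{"offset":[0,-0.004,0.01],"turn":0,"jaw":1},{"offset":[0,-0.005,0.013],"turn":0,"jaw":1},{"offset":[0,-0.006,0.016],"turn":0,"jaw":1},{"offset":[0,-0.008,0.022],"turn":0,"jaw":1},{"offset":[0,-0.01,0.028],"turn":0,"jaw":1},{"offset":[0,-0.012,0.034],"turn":0,"jaw":1},{"offset":[0,-0.014,0.039],"turn":0,"jaw":1},{"offset":[0,-0.014,0.039],"turn":0,"jaw":1}]' 10
python3 - <<'E'
from h import *
f=grab_frame("side"); g=grab_frame("scene")
im=np.hstack([cv2.resize(f[160:310,180:380],(400,300)),cv2.resize(g[150:300,170:370],(400,300))])
cv2.imwrite("pics/a5.png",cv2.cvtColor(im,cv2.COLOR_RGB2BGR))
E
```

```text
time: 9.6
eef_pos: [0.5517, -0.0793, 0.0716]
orientation: [-0.001, 0.629, 0.777, -0.0]
ft_force: [0.1, -0.2, -0.1]
width: 0.992
grasp_force: 0.3
```

View pics/a5.png

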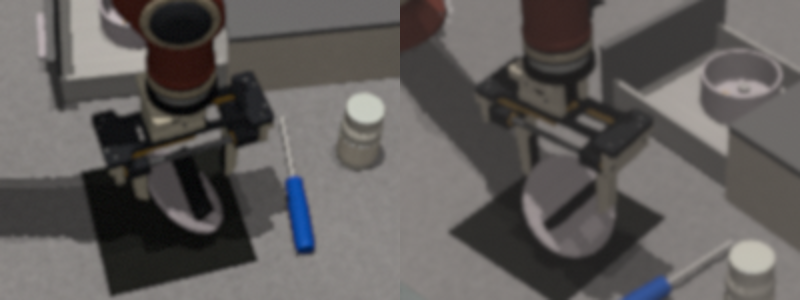

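The lid leans about 45° on the robot-side finger, with its handle up and clear of the other finger.

```bash
python3 -m creep '[{"offset":[0,-0.007,0.01],"turn":0,"jaw":1},{"offset":[0,-0.013,0.016],"turn":0,"jaw":1},{"offset":[0,-0.019,0.022],"turn":0,"jaw":1},{"offset":[0,-0.023,0.03],"turn":0,"jaw":1},{"offset":[0,-0.027,0.037],"turn":0,"jaw":1},{"offset":[0,-0.031,0.042],"turn":0,"jaw":1},{"offset":[0,-0.035,0.042],"turn":0,"jaw":1},{"offset":[0,-0.039,0.042],"turn":0,"jaw":1},{"offset":[0,-0.043,0.042],"turn":0,"jaw":1},{"offset":[0,-0.043,0.042],"turn":0,"jaw":1}]' 10
python3 - <<'E'
from h import *
f=grab_frame("side"); g=grab_frame("scene")
im=np.hstack([cv2.resize(f[160:310,180:380],(400,300)),cv2.resize(g[150:300,170:370],(400,300))])
cv2.imwrite("pics/a6.png",cv2.cvtColor(im,cv2.COLOR_RGB2BGR))
E
```

```text
time: 10.7
eef_pos: [0.5099, -0.0886, 0.0309]
orientation: [-0.0, 0.629, 0.777, -0.0]
ft_force: [-0.7, 0.2, 0.4]
width: 1.0
grasp_force: 0.0
```

View pics/a6.png

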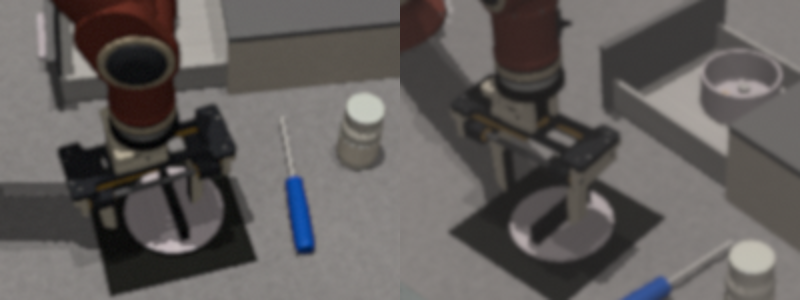

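The lid lies flat on the mat with its handle up and the fingers clear of it. I'll raise the arm and measure for the fresh grip.

```bash
python3 -m creep '[{"offset":[0,0,-0.03],"turn":0,"jaw":1},{"offset":[0,0,-0.07],"turn":0,"jaw":1},{"offset":[0,0.02,-0.12],"turn":0,"jaw":1},{"offset":[0,0.02,-0.15],"turn":0,"jaw":1},{"offset":[0,0.02,-0.15],"turn":0,"jaw":1},{"offset":[0,0.02,-0.15],"turn":0,"jaw":1}]' 10
cat > fit4.py <<'E'
from h import *
exec(open("fit1.py").read().split("a=np")[0].split("from h import *")[1])
st=ctrl.get_state(); CW=cam("wrist",st); f=grab_frame("wrist"); cv2.imwrite("pics/w2.png",cv2.cvtColor(f,cv2.COLOR_RGB2BGR))
L0=[.53,-.085,.01]
def obsv(C,n,P,rad,lab="lid"):
    Q=finder.masks_of(lab,n); px=proj(C,[P])[0]; print(n,px,[(round(m["conf"],2),m["position"],m["pixels"].sum()) for m in Q]); return near(Q,px,rad)
lid=lambda p: np.vstack([ring(.06,.005),ring(.06,.0)])+[p[0],p[1],.01]
q=obsv(CW,"wrist",L0,80)
hl=finder.masks_of("lid_handle","wrist"); print([(m["conf"],m["position"],m["pixels"].sum()) for m in hl])
if q is not None:
    # handle = dark pixels inside lid mask hull
    full=lambda p: (LID@rz(p[2]).T)+[p[0],p[1],.01]
    h=hm(q); print("full",fit(full,[L0[0],L0[1],.21],[(CW,h)],[.01,.01,.1]))
    k=cv2.erode(h,np.ones((5,5)))*(f.max(2)<60).astype(np.uint8); k=hm(k); print("dark",k.sum())
    top=lambda p: box(-.006,.006,-.048,.048,.005,.031)@rz(p[2]).T+[p[0],p[1],.01]
    print("handle",fit(top,[L0[0],L0[1],.21],[(CW,k)],[.01,.01,.1]))
E
python3 fit4.py
```

```text
time: 11.4
eef_pos: [0.5301, -0.0841, 0.1812]
orientation: [0.001, 0.629, 0.777, 0.0]
ft_force: [0.7, -1.0, 0.2]
width: 1.001
grasp_force: 0.0
wrist [280.4595726 191.9338406] [(0.84, [286.4, 188.5], np.int64(9465)), (0.73, [96.1, 294.0], np.int64(248))]
[(0.75, [289.2, 191.2], np.int64(9554)), (0.72, [97.4, 288.8], np.int64(279))]
full (array([ 0.53757228, -0.08218451,  0.14975075]), np.float64(0.9905797101449275))
dark 1023
handle (array([ 0.53640091, -0.08065383,  0.20932351]), np.float64(0.8119451170298628))
```

View pics/w2.png

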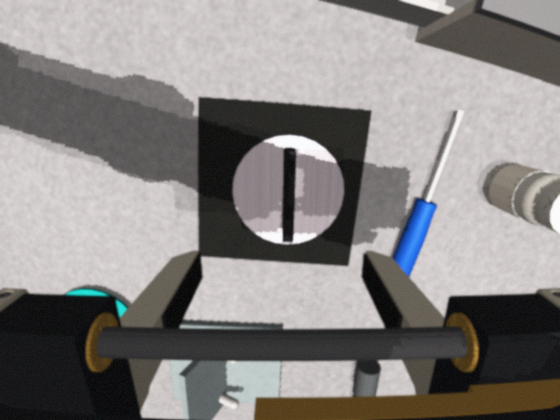

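The wrist view shows the lid centred at (288,190) on the mat. The handle is vertical in the image, so it already lines up with the jaws, and the driver at (430,190) is clear.

```bash
python3 -m creep '[{"offset":[0.001,0.007,0.03],"turn":0,"jaw":0.2},{"offset":[0.001,0.007,0.07],"turn":0,"jaw":-0.2},{"offset":[0.001,0.007,0.11],"turn":0,"jaw":-0.2},{"offset":[0.001,0.007,0.145],"turn":0,"jaw":-0.2},{"offset":[0.001,0.007,0.158],"turn":0,"jaw":-0.2},{"offset":[0.001,0.007,0.161],"turn":0,"jaw":-0.2},{"offset":[0.001,0.007,0.161],"turn":0,"jaw":-1},{"offset":[0.001,0.007,0.161],"turn":0,"jaw":-1},{"offset":[0.001,0.007,0.161],"turn":0,"jaw":-1},{"offset":[0.001,0.007,0.161],"turn":0,"jaw":-1},{"offset":[0.001,0.007,0.161],"turn":0,"jaw":-1},{"offset":[0.001,0.007,0.161],"turn":0,"jaw":-1}]' 30
```

```text
time: 12.75
eef_pos: [0.5371, -0.0818, 0.0205]
orientation: [0.001, 0.629, 0.777, 0.0]
ft_force: [-1.0, -0.3, 5.7]
width: 0.126
grasp_force: 30.0
```

```bash
python3 -m creep '[{"offset":[0,0,-0.02],"turn":0,"jaw":-1},{"offset":[0,0,-0.06],"turn":0,"jaw":-1},{"offset":[0,0,-0.1],"turn":0,"jaw":-1},{"offset":[0.03,0.004,-0.135],"turn":0,"jaw":-1},{"offset":[0.07,0.008,-0.16],"turn":0,"jaw":-1},{"offset":[0.11,0.012,-0.18],"turn":0,"jaw":-1},{"offset":[0.145,0.016,-0.18],"turn":0,"jaw":-1},{"offset":[0.165,0.019,-0.18],"turn":0,"jaw":-1},{"offset":[0.172,0.02,-0.18],"turn":0,"jaw":-1},{"offset":[0.172,0.02,-0.18],"turn":0,"jaw":-1},{"offset":[0.172,0.02,-0.18],"turn":0,"jaw":-1}]'
cat > fit5.py <<'E'
from h import *
exec(open("fit1.py").read().split("a=np")[0].split("from h import *")[1])
st=ctrl.get_state(); CW=cam("wrist",st); T0=np.array([.5187,.233,.05]); allo=[]
tin=lambda p: np.vstack([ring(.052,.012),ring(.052,.062)])+[p[0],p[1],0]
for n in("wrist","side","scene"):
    C=CW if n=="wrist" else cam(n); f=grab_frame(n); px=proj(C,[T0])[0]
    Q=finder.masks_of("tin",n); print(n,px,[(round(m["conf"],2),m["position"],m["pixels"].sum()) for m in Q])
    q=near(Q,px,30)
    if q is None: continue
    m=hm(q); print(cv2.boundingRect(m), "exp", cv2.boundingRect(hullmask(proj(C,tin(T0)))))
    print(fit(tin,T0[:2],[(C,m)],[.01,.01])); allo.append((C,m))
print("all",fit(tin,T0[:2],allo,[.01,.01]), "tcp",st["eef_pos"])
D=finder.masks_of("drawer","side"); d=near(D,[232,185],40); np.save("dr.npy",d) if d is not None else 0
E
python3 fit5.py
```

```text
time: 13.85
eef_pos: [0.5203, 0.0886, 0.1991]
orientation: [0.0, 0.63, 0.776, -0.001]
ft_force: [0.3, -0.8, -2.0]
width: 0.128
grasp_force: 30.0
wrist [312.20866751  45.32979694] [(0.86, [314.5, 50.6], np.int64(10669))]
(257, 0, 118, 107) exp (254, 0, 120, 106)
(array([0.52058784, 0.23159954]), np.float64(0.9878665318503539))
side [247.36502699 161.08064065] []
scene [340.76187445 188.97823811] [(0.84, [388.6, 167.5], np.int64(758)), (0.75, [335.8, 192.6], np.int64(1133)), (0.42, [284.4, 303.4], np.int64(645))]
(320, 175, 40, 37) exp (320, 174, 42, 40)
(array([0.51266118, 0.23215283]), np.float64(0.8122362869198312))
all (array([0.51988744, 0.23128842]), np.float64(0.8881251750276484)) tcp [0.52032089 0.08855114 0.1991344 ]
```

```bash
python3 -m creep '[{"offset":[0.024,0.005,0],"turn":0,"jaw":-1},{"offset":[0.024,0.005,0],"turn":0,"jaw":-1},{"offset":[0.024,0.005,0],"turn":0,"jaw":-1}]'
sed -i 's/("wrist","side","scene")/("wrist",)/' fit5.py; cat >> fit5.py <<'E'
f=grab_frame("wrist"); g=cv2.GaussianBlur(cv2.cvtColor(f,cv2.COLOR_RGB2GRAY),(3,3),0)
Q=finder.masks_of("lid","wrist"); print([(round(m["conf"],2),m["position"],m["pixels"].sum()) for m in Q], "lid exp",proj(CW,[st["eef_pos"]-[0,0,.0105]]))
if Q:
    T=st["eef_pos"]; m=hm(Q[0]["pixels"].astype(np.uint8)); l=lambda p:LID@rz(.213).T+[p[0],p[1],T[2]-.0105]
    print("held lid - tcp",fit(l,T[:2],[(CW,m)],[.005,.005])[0]-T[:2],fit(l,T[:2],[(CW,m)],[.005,.005])[1])
E
python3 fit5.py
```

```text
time: 14.5
eef_pos: [0.5202, 0.1154, 0.1996]
orientation: [-0.0, 0.629, 0.778, -0.0]
ft_force: [0.4, -0.5, -2.6]
width: 0.124
grasp_force: 30.0
wrist [305.9840935   76.26848029] [(0.98, [305.9, 77.1], np.int64(11004))]
(251, 15, 116, 120) exp (249, 11, 117, 124)
(array([0.52054521, 0.23137541]), np.float64(0.9780345800988003))
all (array([0.52054521, 0.23137541]), np.float64(0.9780345800988003)) tcp [0.52017965 0.11542547 0.1996045 ]
[(0.74, [282.4, 371.1], np.int64(587)), (0.58, [278.2, 231.6], np.int64(21559))] lid exp [[280.46665992 254.94120735]]
held lid - tcp [ 0.02785911 -0.13845164] 0.08214046822742475
```

```bash
python3 - <<'E'
from h import *
exec(open("fit1.py").read().split("a=np")[0].split("from h import *")[1])
st=ctrl.get_state(); T=st["eef_pos"]; C=cam("wrist",st); grab_frame("wrist")
l=lambda p:LID@rz(.213).T+[p[0],p[1],T[2]-.0105]
for m in finder.masks_of("lid","wrist"):
    if m["pixels"].sum()<5000: continue
    h=hm(m["pixels"].astype(np.uint8)); print(cv2.boundingRect(h),cv2.boundingRect(hullmask(proj(C,l(T)))))
    cut=slice(0,225); h[225:]=0
    from scipy.optimize import minimize
    def f(p):
        a=hullmask(proj(C,l(p))); a[225:]=0; return -iou(a,h)
    r=minimize(f,T[:2],method="Nelder-Mead",options=dict(initial_simplex=[T[:2],T[:2]+[.006,0],T[:2]+[0,.006]]))
    print(r.x-T[:2],r.fun)
E
```

```text
(182, 158, 199, 170) (180, 156, 202, 200)
[ 0.0011189  -0.00083185] -0.9953630519548952
```

```bash
python3 -m creep '[{"offset":[0.035,0.008,0],"turn":0,"jaw":-1},{"offset":[0.075,0.016,0.01],"turn":0,"jaw":-1},{"offset":[0.105,0.022,0.04],"turn":0,"jaw":-1},{"offset":[0.114,0.024,0.075],"turn":0,"jaw":-1},{"offset":[0.114,0.024,0.1],"turn":0,"jaw":-1},{"offset":[0.114,0.024,0.105],"turn":0,"jaw":-1},{"offset":[0.114,0.024,0.105],"turn":0,"jaw":-1},{"offset":[0.114,0.024,0.105],"turn":0,"jaw":-1}]'
```

```text
time: 15.65
eef_pos: [0.5214, 0.2315, 0.0961]
orientation: [0.001, 0.63, 0.777, 0.001]
ft_force: [0.7, -0.2, -1.1]
width: 0.128
grasp_force: 30.0
```

```bash
python3 -m creep '[{"offset":[0,-0.001,0.005],"turn":0,"jaw":-1},{"offset":[0,-0.001,0.01],"turn":0,"jaw":-1},{"offset":[0,-0.001,0.014],"turn":0,"jaw":-1},{"offset":[0,-0.001,0.017],"turn":0,"jaw":-1},{"offset":[0,-0.001,0.019],"turn":0,"jaw":-1},{"offset":[0,-0.001,0.019],"turn":0,"jaw":-1}]'
```

```text
time: 16.25
eef_pos: [0.5189, 0.2314, 0.0753]
orientation: [-0.0, 0.629, 0.777, -0.0]
ft_force: [0.1, -0.2, -2.4]
width: 0.127
grasp_force: 30.0
```

```bash
python3 -m creep '[{"offset":[0,0,0.0015],"turn":0,"jaw":-1},{"offset":[0,0,0.003],"turn":0,"jaw":-1},{"offset":[0,0,0.004],"turn":0,"jaw":-1},{"offset":[0,0,0.004],"turn":0,"jaw":-1}]'
```

```text
time: 16.65
eef_pos: [0.5192, 0.2316, 0.0725]
orientation: [0.0, 0.629, 0.777, 0.0]
ft_force: [-1.2, -1.6, 4.6]
width: 0.13
grasp_force: 30.0
```

```bash
python3 -m creep '[{"offset":[0,0,0],"turn":0,"jaw":-0.5},{"offset":[0,0,0],"turn":0,"jaw":-0.3},{"offset":[0,0,0],"turn":0,"jaw":-0.3},{"offset":[0,0,0],"turn":0,"jaw":-0.3},{"offset":[0,0,-0.01],"turn":0,"jaw":-0.3},{"offset":[0,0,-0.03],"turn":0,"jaw":-0.3},{"offset":[0,0,-0.06],"turn":0,"jaw":-0.3},{"offset":[0,0,-0.1],"turn":0,"jaw":-0.3},{"offset":[-0.03,-0.006,-0.13],"turn":0,"jaw":-0.3},{"offset":[-0.06,-0.012,-0.15],"turn":0,"jaw":-0.3},{"offset":[-0.06,-0.012,-0.15],"turn":0,"jaw":-0.3},{"offset":[-0.06,-0.012,-0.15],"turn":0,"jaw":-0.3}]'
cat > fit6.py <<'E'
from h import *
exec(open("fit1.py").read().split("a=np")[0].split("from h import *")[1])
st=ctrl.get_state(); CW=cam("wrist",st); P=np.array([.5205,.2315])
O=[]
for n in("wrist","side","scene"):
    C=CW if n=="wrist" else cam(n); grab_frame(n); Q=finder.masks_of("lid",n); px=proj(C,[[*P,.065]])[0]
    q=near(Q,px,40); print(n,px,[(round(m["conf"],2),m["position"],m["pixels"].sum()) for m in Q])
    if q is not None: O.append((C,hm(q),n))
    for l in("drawer","cabinet"):
        Q=finder.masks_of(l,n)
        for m in Q[:2]:
            h=m["pixels"].astype(np.uint8); r=cv2.boundingRect(h); print("  ",l,round(m["conf"],2),r)
        if Q: np.save(f"{l}_{n}.npy",Q[0]["pixels"])
LT=np.vstack([ring(.06,0),ring(.06,.005),box(-.006,.006,-.048,.048,.005,.031)])
mdl=lambda p:(LT@R.from_euler("xy",p[2:4]).as_matrix().T)@rz(.213).T+[p[0],p[1],.062]
for o in O: print(o[2],fit(mdl,[*P,0,0],[o[:2]],[.005,.005,.05,.05]), "flat iou",iou(hullmask(proj(o[0],mdl([*P,0,0]))),o[1]))
E
python3 fit6.py
```

```text
time: 17.85
eef_pos: [0.5201, 0.1699, 0.2226]
orientation: [0.0, 0.63, 0.777, 0.001]
ft_force: [0.1, 1.1, -0.1]
width: 0.351
grasp_force: 0.0
wrist [293.85913865 135.98181557] [(0.65, [290.9, 133.4], np.int64(11729)), (0.58, [95.7, 411.0], np.int64(110))]
   drawer 0.78 (145, 5, 292, 261)
   cabinet 0.78 (144, 5, 416, 320)
side [247.73351159 157.64731825] [(0.91, [182.9, 366.1], np.int64(2259)), (0.87, [248.1, 157.3], np.int64(1112))]
   drawer 0.96 (198, 131, 96, 82)
   drawer 0.26 (320, 218, 18, 69)
   cabinet 0.66 (199, 112, 210, 102)
scene [341.13204102 184.83148665] [(0.55, [115.5, 262.8], np.int64(1475))]
   drawer 0.82 (270, 144, 104, 97)
   drawer 0.61 (195, 228, 107, 75)
   cabinet 0.95 (270, 144, 235, 177)
wrist (array([0.52012156, 0.23144487, 0.00099327, 0.03355878]), np.float64(0.9878314870762)) flat iou 0.9798064085447263
side (array([ 0.51725803,  0.23084962, -0.03179785,  0.056819  ]), np.float64(0.9486754966887417)) flat iou 0.9158653846153846
```

```bash
python3 - <<'E'
from h import *
exec(open("fit1.py").read().split("a=np")[0].split("from h import *")[1])
def mdl(p):
    s=p[3]; q=np.vstack([box(0,.3,-.112,.112,0,.116),box(-s-.012,-s,-.11,.11,.006,.108),box(-s-.03,-s,-.04,.04,.027,.037)])
    return q@rz(p[2]).T+[p[0],p[1],0]
def dr(p): # x,y,yaw of front plate outer face
    q=np.vstack([box(0,.012,-.11,.11,.006,.108),box(-.018,0,-.04,.04,.027,.037),box(0,.2,-.1,.1,.01,.052)])
    return q@rz(p[2]).T+[p[0],p[1],0]
ld=lambda l,n: hm(np.load(f"{l}_{n}.npy").astype(np.uint8))
o=[(cam(n),ld("cabinet",n)) for n in("scene","side")]
for oo in (o,o[:1],o[1:]):
    x,v=fit(mdl,[.62,.22,.05,.2],oo,[.02,.02,.05,.02]); F=rz(x[2])@[-x[3]-.012,0,0]+[x[0],x[1],0]; print("cab",x.round(4),round(v,3),"front outer",F[:2])
C=cam("wrist"); m=ld("drawer","wrist"); K=m.copy()
def f(p):
    return -iou(hullmask(proj(C,dr(p)))[:270],m[:270])
for n in("scene","side"):
    print(n,fit(dr,[.41,.22,.05],[(cam(n),ld("drawer",n))],[.02,.02,.05]))
# wrist: left edge columns of the mask by row
w=np.load("drawer_wrist.npy"); 
for r in range(20,260,30):
    c=np.nonzero(w[r])[0]; print(r,c.min(),c.max(),onz(C,[(c.min(),r)],.108)[0][:2].round(3),onz(C,[(c.min(),r)],.052)[0][:2].round(3))
E
```

```text
cab [ 0.6269  0.2051 -0.0033  0.2146] 0.981 front outer [0.40025894 0.20580609]
cab [ 0.6275  0.2042 -0.0061  0.2158] 0.982 front outer [0.3996588  0.20564083]
cab [ 0.6274  0.206  -0.0021  0.2153] 0.983 front outer [0.40006784 0.20650148]
scene (array([0.39149499, 0.18761887, 0.11243615]), np.float64(0.669380633905205))
side (array([0.40280507, 0.20009179, 0.05471853]), np.float64(0.868354805271731))
20 168 195 [0.399 0.304] [0.379 0.314]
50 165 256 [0.4   0.281] [0.379 0.286]
80 161 387 [0.399 0.257] [0.379 0.258]
110 158 431 [0.4   0.232] [0.379 0.228]
140 155 422 [0.4   0.207] [0.379 0.198]
170 152 412 [0.4  0.18] [0.379 0.165]
200 149 404 [0.4   0.151] [0.379 0.131]
230 147 392 [0.4   0.121] [0.38  0.095]
```

```bash
python3 -m creep '[{"offset":[0.01,-0.02,0],"turn":-8,"jaw":-1},{"offset":[0.02,-0.04,0],"turn":-16,"jaw":-1},{"offset":[0.03,-0.06,0],"turn":-24,"jaw":-1},{"offset":[0.04,-0.08,0],"turn":-32,"jaw":-1},{"offset":[0.05,-0.1,0],"turn":-40,"jaw":-1},{"offset":[0.06,-0.12,0],"turn":-48,"jaw":-1},{"offset":[0.072,-0.136,0],"turn":-56,"jaw":-1},{"offset":[0.072,-0.136,0],"turn":-64,"jaw":-1},{"offset":[0.072,-0.136,0],"turn":-72,"jaw":-1},{"offset":[0.072,-0.136,0],"turn":-78,"jaw":-1},{"offset":[0.072,-0.136,0],"turn":-78,"jaw":-1},{"offset":[0.072,-0.136,0],"turn":-78,"jaw":-1}]' 30
```

```text
time: 19.65
eef_pos: [0.372, 0.2124, 0.2217]
orientation: [0.0, 0.001, 1.0, 0.0]
ft_force: [-0.5, 0.0, -0.5]
width: 0.004
grasp_force: 0.0
```

```bash
python3 -m creep '[{"offset":[0,0,0.03],"turn":0,"jaw":-1},{"offset":[0,0,0.06],"turn":0,"jaw":-1},{"offset":[0,0,0.09],"turn":0,"jaw":-1},{"offset":[0,0,0.12],"turn":0,"jaw":-1},{"offset":[0,0,0.145],"turn":0,"jaw":-1},{"offset":[0,0,0.15],"turn":0,"jaw":-1},{"offset":[0,0,0.15],"turn":0,"jaw":-1},{"offset":[0,0,0.15],"turn":0,"jaw":-1}]'
```

```text
time: 20.45
eef_pos: [0.3725, 0.213, 0.0726]
orientation: [0.001, 0.0, 1.0, 0.001]
ft_force: [-0.1, 0.3, -0.2]
width: 0.005
grasp_force: 0.0
```

```bash
python3 -m creep '[{"offset":[-0.005,0,0],"turn":0,"jaw":-1},{"offset":[-0.01,0,0],"turn":0,"jaw":-1},{"offset":[-0.014,0,0],"turn":0,"jaw":-1},{"offset":[-0.018,0,0],"turn":0,"jaw":-1},{"offset":[-0.022,0,0],"turn":0,"jaw":-1},{"offset":[-0.027,0,0],"turn":0,"jaw":-1},{"offset":[-0.034,0,0],"turn":0,"jaw":-1},{"offset":[-0.042,0,0],"turn":0,"jaw":-1},{"offset":[-0.05,0,0],"turn":0,"jaw":-1},{"offset":[-0.058,0,0],"turn":0,"jaw":-1},{"offset":[-0.066,0,0],"turn":0,"jaw":-1},{"offset":[-0.074,0,0],"turn":0,"jaw":-1}]'
python3 - <<'E'
from h import *
st=ctrl.get_state(); print(st["ft_force"])
for n in("side",):
    grab_frame(n)
    for l in("lid","drawer"):
        for m in finder.masks_of(l,n)[:2]: print(l,round(m["conf"],2),m["position"],cv2.boundingRect(m["pixels"].astype(np.uint8)))
E
```

```text
time: 21.65
eef_pos: [0.4465, 0.2122, 0.0716]
orientation: [-0.0, 0.0, 1.0, -0.0]
ft_force: [-2.7, 0.0, 1.9]
width: 0.005
grasp_force: 1.5
[-2.72907528  0.00833822  1.87360894]
lid 0.82 [266.2, 158.0] (246, 138, 43, 34)
lid 0.67 [186.4, 366.3] (157, 339, 55, 55)
drawer 0.93 [249.5, 182.3] (219, 141, 75, 70)
```

```bash
python3 -m creep '[{"offset":[-0.006,0,0],"turn":0,"jaw":-1},{"offset":[-0.014,0,0],"turn":0,"jaw":-1},{"offset":[-0.023,0,0],"turn":0,"jaw":-1},{"offset":[-0.033,0,0],"turn":0,"jaw":-1},{"offset":[-0.043,0,0],"turn":0,"jaw":-1},{"offset":[-0.053,0,0],"turn":0,"jaw":-1},{"offset":[-0.063,0,0],"turn":0,"jaw":-1},{"offset":[-0.073,0,0],"turn":0,"jaw":-1},{"offset":[-0.083,0,0],"turn":0,"jaw":-1},{"offset":[-0.092,0,0],"turn":0,"jaw":-1},{"offset":[-0.1,0,0],"turn":0,"jaw":-1},{"offset":[-0.107,0,0],"turn":0,"jaw":-1}]'
python3 -m creep '[{"offset":[-0.006,0,0],"turn":0,"jaw":-1},{"offset":[-0.012,0,0],"turn":0,"jaw":-1},{"offset":[-0.018,0,0],"turn":0,"jaw":-1},{"offset":[-0.024,0,0],"turn":0,"jaw":-1},{"offset":[-0.03,0,0],"turn":0,"jaw":-1},{"offset":[-0.036,0,0],"turn":0,"jaw":-1},{"offset":[-0.041,0,0],"turn":0,"jaw":-1}]'
```

```text
time: 23.0
eef_pos: [0.5536, 0.2124, 0.0717]
orientation: [0.0, 0.0, 1.0, 0.0]
ft_force: [-2.7, 0.7, 2.0]
width: 0.006
grasp_force: 1.4
time: 23.7
eef_pos: [0.5945, 0.2123, 0.0716]
orientation: [0.0, 0.0, 1.0, -0.0]
ft_force: [-2.7, -0.2, 0.8]
width: 0.001
grasp_force: 1.4
```

```bash
python3 -m creep '[{"offset":[-0.003,0,0],"turn":0,"jaw":-1},{"offset":[-0.006,0,0],"turn":0,"jaw":-1},{"offset":[-0.008,0,0],"turn":0,"jaw":-1},{"offset":[-0.009,0,0],"turn":0,"jaw":-1}]'
```

```text
time: 24.1
eef_pos: [0.6029, 0.2123, 0.0716]
orientation: [-0.0, 0.0, 1.0, -0.0]
ft_force: [-2.6, 0.8, 1.3]
width: 0.009
grasp_force: 1.3
```

```bash
python3 -m creep '[{"offset":[-0.001,0,0],"turn":0,"jaw":-1},{"offset":[-0.002,0,0],"turn":0,"jaw":-1},{"offset":[-0.003,0,0],"turn":0,"jaw":-1},{"offset":[-0.004,0,0],"turn":0,"jaw":-1}]'
```

```text
time: 24.5
eef_pos: [0.6068, 0.2123, 0.0716]
orientation: [-0.0, -0.0, 1.0, -0.0]
ft_force: [-2.0, -0.2, 1.5]
width: 0.001
grasp_force: 1.3
```

```bash
python3 -m creep '[{"offset":[-0.001,0,0],"turn":0,"jaw":-1},{"offset":[-0.002,0,0],"turn":0,"jaw":-1},{"offset":[-0.003,0,0],"turn":0,"jaw":-1},{"offset":[-0.003,0,0],"turn":0,"jaw":-1}]'
```

```text
time: 24.9
eef_pos: [0.6076, 0.2122, 0.0716]
orientation: [-0.002, -0.0, 1.0, -0.001]
ft_force: [-7.1, -0.5, 4.5]
width: 0.008
grasp_force: 3.4
```

```bash
python3 -m creep '[{"offset":[-0.001,0,0],"turn":0,"jaw":-1},{"offset":[-0.002,0,0],"turn":0,"jaw":-1},{"offset":[-0.002,0,0],"turn":0,"jaw":-1}]'
python3 -m creep '[{"offset":[0.003,0,0],"turn":0,"jaw":-1},{"offset":[0.01,0,0],"turn":0,"jaw":-1},{"offset":[0.025,0,0],"turn":0,"jaw":-1},{"offset":[0.05,0,0],"turn":0,"jaw":-1},{"offset":[0.06,0,-0.03],"turn":0,"jaw":-1},{"offset":[0.06,0,-0.08],"turn":0,"jaw":-1},{"offset":[0.06,0,-0.12],"turn":0,"jaw":-1},{"offset":[0.06,0,-0.12],"turn":0,"jaw":-1},{"offset":[0.06,0,-0.12],"turn":0,"jaw":-1}]'
cat > fin.py <<'E'
from h import *
exec(open("fit1.py").read().split("a=np")[0].split("from h import *")[1])
def mdl(p):
    s=p[0]; q=np.vstack([box(0,.3,-.112,.112,0,.116),box(-s-.012,-s,-.11,.11,.006,.108),box(-s-.03,-s,-.04,.04,.027,.037)])
    return q@rz(-.003).T+[p[1],p[2],0]
for n in("scene","side","wrist"):
    C=cam(n); grab_frame(n)
    for l in ("cabinet","drawer","lid"):
        Q=finder.masks_of(l,n)
        print(n,l,[(round(m["conf"],2),m["position"],cv2.boundingRect(m["pixels"].astype(np.uint8))) for m in Q[:3]])
        if l=="cabinet" and Q and n!="wrist": print(fit(mdl,[.02,.627,.205],[(C,hm(Q[0]["pixels"].astype(np.uint8)))],[.02,.01,.01]), cv2.boundingRect(hullmask(proj(C,mdl([0,.627,.205])))))
E
python3 fin.py
```

```text
time: 25.2
eef_pos: [0.6075, 0.2122, 0.0716]
orientation: [-0.004, -0.0, 1.0, -0.001]
ft_force: [-9.7, -2.5, 7.2]
width: 0.005
grasp_force: 5.3
time: 26.1
eef_pos: [0.5532, 0.2126, 0.1928]
orientation: [0.002, 0.0, 1.0, 0.001]
ft_force: [0.2, -0.1, -0.4]
width: 0.007
grasp_force: 0.0
scene cabinet [(0.75, [411.0, 242.7], (330, 174, 175, 148))]
(array([-0.00262709,  0.62771619,  0.20448256]), np.float64(0.9913109659415235)) (329, 173, 178, 150)
scene drawer [(0.59, [150.3, 310.8], (105, 266, 90, 83)), (0.49, [329.1, 226.6], (330, 206, 14, 40))]
scene lid [(0.77, [115.2, 261.5], (92, 245, 52, 38))]
side cabinet [(0.61, [341.5, 159.5], (276, 111, 134, 96))]
(array([-0.00211416,  0.62866434,  0.20658438]), np.float64(0.9857578840284842)) (275, 110, 135, 99)
side drawer [(0.7, [283.2, 166.3], (276, 124, 18, 80))]
side lid []
wrist cabinet [(0.58, [252.3, 268.1], (151, 236, 250, 158))]
wrist drawer [(0.63, [248.5, 269.9], (155, 237, 243, 62))]
wrist lid []
```

```bash
python3 -c "
from station import job
print(job.finish_job())"
```

```text
the job is handed in; nothing more can be done
None
```

The job is handed in at about 27 s: the lid was laid flat on the mat and let go, re-gripped by its handle and set on the tin, and the drawer pushed to a firm stop that camera fits put at fully shut; "seated" rests on contact at the expected height, as tilt fits read 2–4°.

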